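# Clamp a test cell in the inclined filling stand

### The job

Take the long steel test cell, the one with the neck, from the draining rack and lower it, without dropping it, into the two V supports of the inclined filling stand, its open neck uphill and its foot down against the stop. Once it has settled centred in the Vs, swing the hinged strap over it and press the strap's free end down until its sprung hook snaps under the catch pin, then let go. Leave the short sleeve and the other things on the bench where they are.

Things in the scene. Friction and masses are not known exactly. Their poses are not given: they have to be found in the camera images.
- cell: Long test cell, hollow polished steel, about 0.6 kg: barrel 48 mm in diameter, 120 mm long, and at one end a narrower open neck, 38 mm in diameter, 28 mm long. Origin on its axis at the barrel's middle, 60 mm from the foot face; x along the axis to the neck. Balances within 10 mm of the origin. Starts lying level in a rack place, axis 42 mm above the bench.
- cell_mouth (a point): Centre of the open mouth at the end of the cell's neck, 88 mm from the cell's origin along its x.
- rack: Grey plastic draining rack, fixed, 140 x 230 mm, base 8 mm thick. Origin: centre of its underside, z up. Two places along its x at y = +55 and -55 mm; which one holds the cell varies. Each has two notched ribs 14 mm wide at x = -34 and +34 mm, up to 28 mm above the bench; in the 54 mm between them the sides of the cell are free for fingers.
- sleeve: Short plain steel sleeve without a neck, 48 mm in diameter, 96 mm long, lying in the rack's other place. Origin at its middle, x along its axis. To be left alone.
- cradle: Cradle of the filling stand, fixed: two 90 degree V supports (slippery black flanks on aluminium) on a 30 degree slope. Origin where the middle of the cell's barrel belongs, 115 mm above the bench; x along the Vs uphill, 30 degrees above level; y level, across the Vs; z square to both, out of the Vs, 30 degrees from vertical. When the cell is seated its origin and x axis are those of the cradle.
- lower_v (a point): Bottom of the lower V, cradle frame x = -47, y = 0, z = -34 mm; the upper V is alike at x = +47. Each V is 22 mm long; its flanks reach |y| = 29 mm at z = -5 mm. The 72 mm between the Vs is free for fingers beside the cell down to the spine, z = -53 mm.
- stop_face (a point): Foot stop: steel plate across the low end of the Vs, 56 mm wide, its face square to the Vs, cradle frame x = -60 mm, up to z = -1 mm; this point on its face, y = 0, z = -15. The cell laid in the Vs slides down against it by itself.
- strap_hinge (a point): Middle of the strap's hinge line, which runs along the cradle's x beside the lower V: cradle frame x = -47, y = -44, z = -4 mm. The strap is 22 mm wide. Closed, a leg rises from here and a flat arm crosses above the cell to y = 47 mm, outer face at z = 41 mm. Under the arm a sprung rubber plunger presses on the cell below about 0.09 rad.
- strap (a joint): Angle (rad) of the hinged steel strap: 0 closed over the lower V; grows as its free end swings up and over to the cradle's -y side, at most 2.35; end stop -0.03 when pressed. Stiff hinge: stays where left, 1 to 2 N at the free end moves it. Starts open at 1.95 to 2.25. The hook meets the pin at about 0.19; latched it rests at about 0.005; unlatched it stays above 0.05.
- strap_end (a point): Where to press the strap: centre of the outer face of its free end, on a black rubber pad 26 x 26 mm. From the hinge line 80 mm along the arm and 46 mm out, so in the cradle's frame x = -47, y = 36, z = 42 mm when closed. The arm ends 11 mm beyond, the hook's pivot is 16 mm beyond.
- hook: Sprung hook hanging from the strap's end: blade 20 mm wide, reaching 60 mm inward from its pivot, with an inward tooth that has a sloped lead-in. Origin on its pivot (closed: cradle frame x = -47, y = 52, z = 37 mm). It springs outward over the pin and snaps under it when the strap's end is pressed down with about 5 to 10 N. No other action is needed on it.
- catch_pin: Fixed dark steel pin, 8 mm in diameter, 40 mm long along the cradle's x, under which the hook snaps. Origin at its middle: in the cradle's frame x = -47, y = 44, z = 0 mm.
- beaker: Glass beaker standing on the bench, 72 mm in diameter, 95 mm high. Origin at the centre of its underside. To be left alone.
- spanner: Steel spanner lying flat on the bench, 190 mm long, 8 mm thick. Origin at its middle, x along it. To be left alone.
- wash_bottle: White plastic wash bottle standing on the bench, 68 mm in diameter, 190 mm high. Origin at the centre of its underside. To be left alone.
Mind the look-alikes: they are no part of the job. Leave any blue look-alike of the cell alone.

How it is judged:
By the outcome, as a careful person would: the job done as asked, in the order asked, and still so for the second after the job is handed in, with the robot touching nothing.
It also fails if it takes over 53 s, if anything falls off the work surface, if the arm or the gripper's body presses on something with over 40 N, if the wrist force passes 120 N, or if a joint passes its speed limit or range.

### The arm

A 7-joint arm with a two-finger parallel gripper is mounted at the origin on the work surface. World frame = base frame: x ahead of the robot, y to its left, z up, the work surface at z = 0. Lengths are in mm, angles in rad, forces in N, time in s.
With the tool pointing down it reaches from about 400 to 875 mm from the base axis. Payload 6.5 kg.
Tool frame: the origin (TCP) lies between the finger pads; the fingertips stand 17 mm ahead of it and the grasp point (between the pads) lies 2 mm behind it; z points along the fingers, y is the line along which they close (so a half turn about z gives the same grasp; the last joint's range is limited). The gripper opens to 85 mm and grips with 20 to 120 N. Pads are 22 mm wide; open, the fingers measure 114 mm over their backs; the gripper's body (76 mm by 85 mm) begins 54 mm behind the grasp point. The pads swing forward as they close: fully open they stand 13 mm farther back than shut.
Start: joints at [-1.265, 0.536, -0.004, 1.538, 0.003, 1.067, -0.071], TCP at [236.135, 605.583, 248.29] pointing down, gripper open.
Joint ranges: [-2.7, 2.7], [-0.37, 2.16], [-1.27, 1.26], [0.24, 2.4], [-1.31, 4.45], [0.19, 1.91], [-2.76, 2.76]. Speed limits (rad/s): [2.39, 2.39, 3.14, 3.14, 3.14, 3.14, 3.14].

### API

Orientations are given as a unit quaternion [x, y, z, w].
In Python, from bench import * gives the robot as it stands.
- The arm moves only by the tool send_rows, never from a script. Its argument "commands" is a list of rows, each a list of 5 numbers: the opening, from -1 (shut) to 1 (fully open), then the shift along the tool's x, y, z scaled (see below), then the turn about the tool's z scaled (see below). In form: [[hand, dx, dy, dz, turn], ...]. A call has 1 to 20 rows; each row shifts and turns the commanded pose from where the row before left it, along the tool's axes as they then stand; what a row does not reach is not made up. The controller multiplies each number of a shift by 0.03 m and each number of a turn by pi/2 rad. A row lasts 1/8 s, in which the tool goes at most 62.5 mm and 10.7 degrees, less where a joint would pass 70% of its speed; a pose out of reach is approached as far as the arm can. A call with a number of a shift or a turn outside -1 to 1 is refused whole. A call with a gripper value outside its range is refused whole. The fingers move at their own pace and stop on an object; "grip_force" is the grip in N (left out, the last holds). Time passes only in rows, so rows that do not move let the fingers close. It gives the time, the measured TCP pose, the force, the opening and the grip force at its end, in the units of the state.
- sense(): the state, without advancing time (a new reading comes with each control period).
- snapshot(name): name is "side" or "top"; returns the picture (384x512x3 uint8, red, green, blue); there is no depth.
- get_calibration(name): a dict with "fx", "fy", "cx", "cy" (pixels), "R" (3x3) and "t" (3): a world point X has camera coordinates R X + t. Camera axes: x right, y down, z forward; pixel columns grow to the right and rows downward; lengths in mm; the calibration is good to about 2 mm. A picture is of the moment at which its call begins. get_calibration takes no time and is no camera call.
- hand_in(): hands the job in; it is judged then, once.
The state is a dict: "t": time; "joint_positions": joint angles; "qvel": joint speeds; "joint_efforts": joint torques, N m; "tcp_pos": TCP position; "tool_rot": TCP orientation; "force": force on the tool from outside, world axes, zero at the start; "wrist_torque": the same for the moment, N m; "finger_gap": opening from 0.0 (shut) to 1.0 (fully open); "finger_force": force on a finger pad.
Only numpy, scipy, OpenCV 4.12 (cv2) and the standard library are available. Lean on these libraries where they do the work, as an engineer would, in place of code of your own. Each camera call takes 0.05 s, during which the arm holds its last target. There are 200 camera calls.

## Working session

There is one attempt and no reset: what is moved stays moved. The work goes in short steps, Python scripts to look and compute and a tool call to move; the robot and the scene stay as the last step left them, time stands still between calls to the robot, and variables do not carry over. Pictures are saved under pics/ and viewed, at most 10 in all, crops included, and the job is handed in when it is done.

Besides the shell and the picture viewer there is one more tool, called by a JSON object that holds its "op" and its "data". send_rows: Moves the arm, as the interface text tells. Its arguments: {"type":"object","properties":{"commands":{"type":"array","items":{"type":"array","items":{"type":"number","minimum":-1,"maximum":1}}},"grip_force":{"type":"number"}},"required":["commands"]}

```bash
ls; mkdir -p pics; python3 - <<'E'
from bench import *
import cv2,numpy as np
s=sense();print(s)
for n in("side","top"):
    im=snapshot(n);cv2.imwrite(f"pics/{n}0.png",cv2.resize(im[:,:,::-1],(800,600),interpolation=cv2.INTER_CUBIC));np.save(f"pics/{n}0.npy",im)
    c=get_calibration(n);print(n,c)
E
```

```text
pics
{'t': 0.0, 'joint_positions': array([-1.26517038,  0.53718385, -0.00442743,  1.53889   ,  0.00257602,
        1.06729182, -0.07120954]), 'qvel': array([-0.00108177, -0.00206191, -0.00243348,  0.00047049,  0.00032883,
        0.00058814, -0.00130165]), 'joint_efforts': array([ 1.80661814e-04, -5.83401418e+01,  1.04856391e+00, -2.59101570e+01,
        1.23405128e-02,  9.39832244e-03, -2.74057436e-05]), 'tcp_pos': array([235.94960111, 605.00587095, 247.39512244]), 'tool_rot': array([ 1.84823516e-01,  9.82771330e-01, -8.77184187e-04, -1.06812489e-04]), 'force': array([ 0.03562918, -0.74828944, -0.12724593]), 'wrist_torque': array([ 0.00708289, -0.01969128,  0.03723454]), 'finger_force': 0.0, 'finger_gap': 0.9996053120018897}
side {'fx': 403.48346535976776, 'fy': 403.48346535976776, 'cx': 253.60357239099565, 'cy': 191.8816945564997, 'R': array([[ 0.79167159, -0.61089929,  0.00762587],
       [-0.28643704, -0.38216448, -0.87858075],
       [ 0.5396387 ,  0.69336308, -0.47753294]]), 't': array([-432.07396346,  283.86831696,  769.33683572])}
top {'fx': 485.4935028479621, 'fy': 485.4935028479621, 'cx': 253.33196527027812, 'cy': 192.83189778193545, 'R': array([[-0.01832327, -0.99982732,  0.00309493],
       [-0.99112988,  0.01775619, -0.13170527],
       [ 0.13162757, -0.00548075, -0.99128409]]), 't': array([  72.47055054,  598.87292462, 1399.5777541 ])}
```

View pics/side0.png

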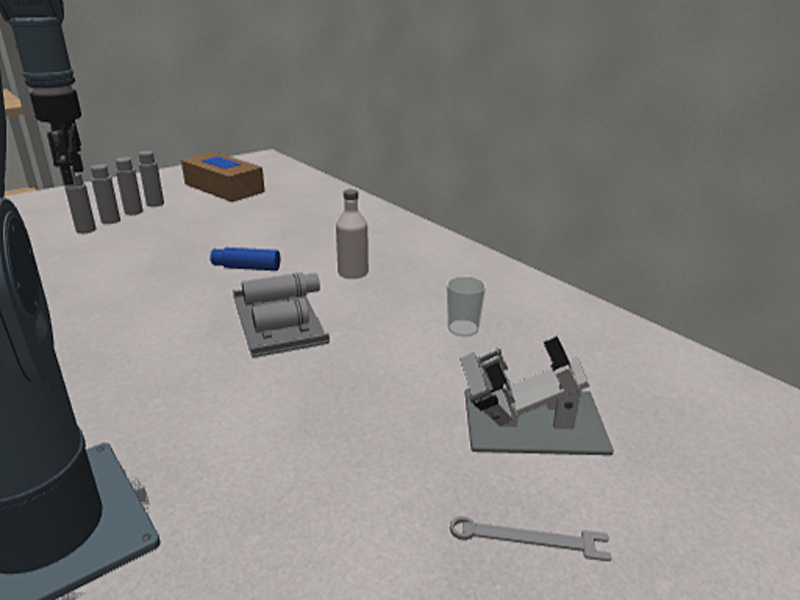

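View pics/top0.png

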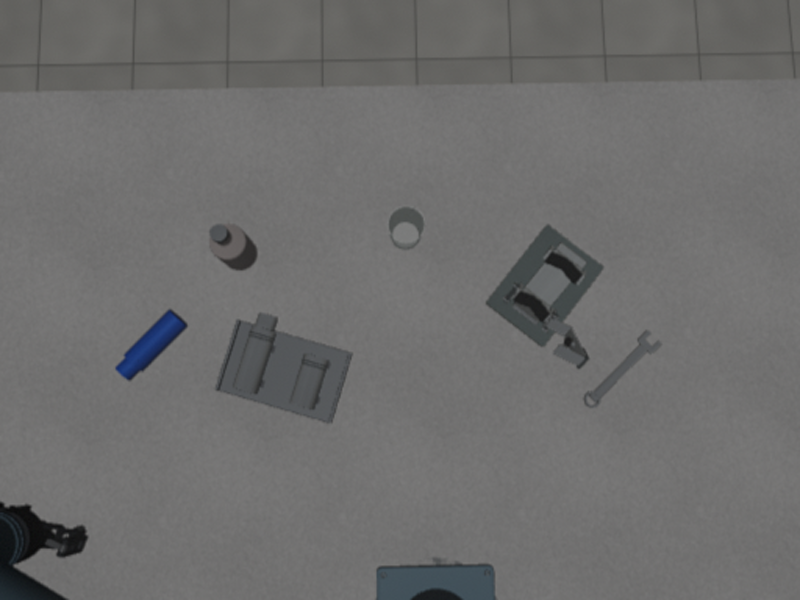

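The side view shows the rack at about (280,315) with the cell in its far place and its neck pointing right. The sleeve is in the near place. The cradle is at about (535,400), with its uphill end to the right. In the top view, the cell runs from (245,390) to its neck at (266,318). The Vs are at about (531,305) (lower) and (563,265) (upper), and the strap is open toward (575,350). I'll crop in closer.

```bash
python3 - <<'E'
import numpy as np,cv2
def crop(n,x0,y0,w,h,k):
    im=np.load(f"pics/{n}0.npy")[y0:y0+h,x0:x0+w,::-1]
    im=cv2.convertScaleAbs(im,alpha=1.3 if n=='side' else 1.8)
    o=cv2.resize(im,None,fx=k,fy=k,interpolation=cv2.INTER_CUBIC)
    for i in range(0,w,10): cv2.putText(o,str(x0+i),(i*k,8),0,.3,(0,255,255));cv2.line(o,(i*k,10),(i*k,14),(0,255,255))
    for i in range(0,h,10): cv2.putText(o,str(y0+i),(0,i*k+4),0,.3,(0,255,255));cv2.line(o,(22,i*k),(26,i*k),(0,255,255))
    return o
a=crop('top',305,135,100,110,5);b=crop('side',285,205,110,90,7)
cv2.imwrite("pics/ct.png",crop('top',300,138,110,100,6));cv2.imwrite("pics/cs.png",crop('side',288,208,110,84,7))
r=np.hstack([crop('top',132,195,100,80,4),crop('side',140,165,80,80,4)]);cv2.imwrite("pics/cr.png",r);print(r.shape)
E
```

```text
(320, 720, 3)
```

View pics/ct.png

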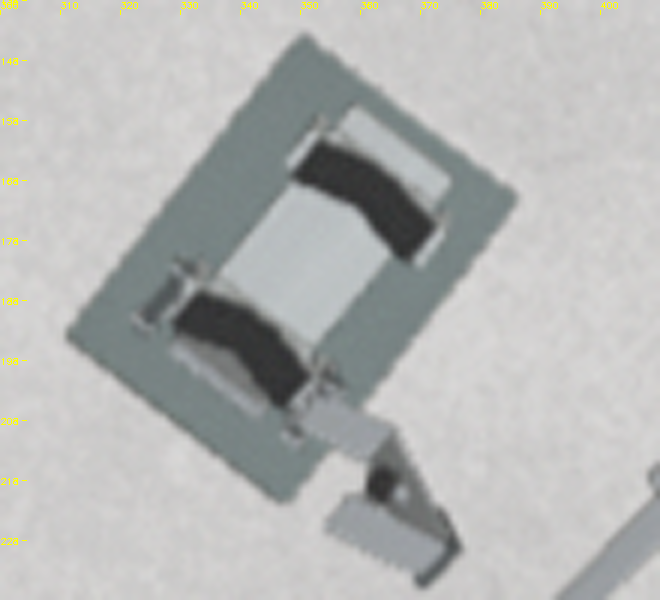

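View pics/cs.png

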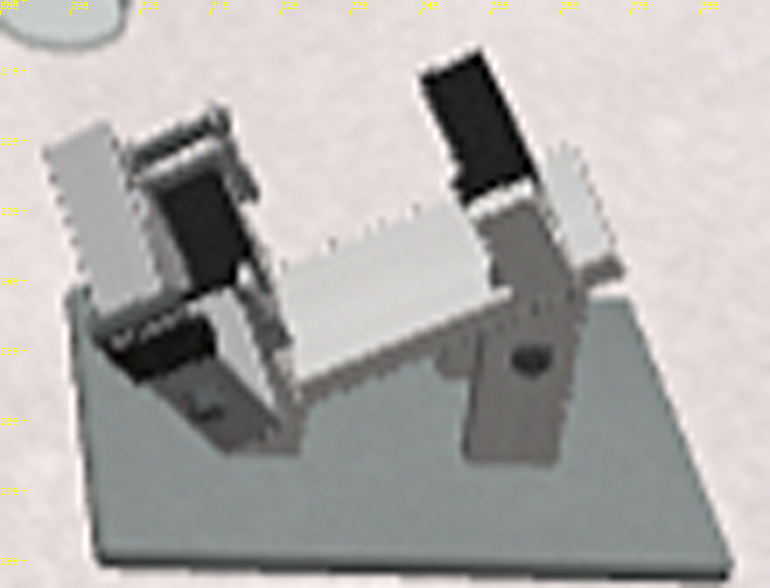

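View pics/cr.png

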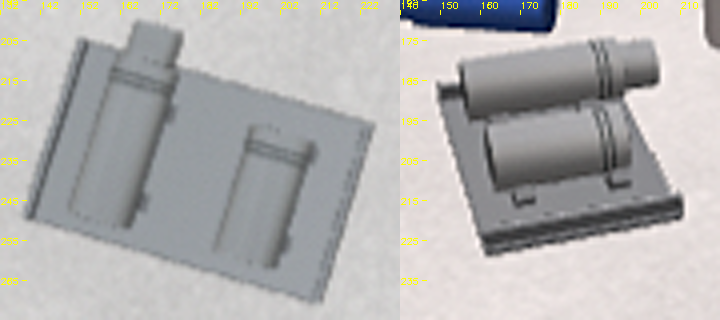

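The cradle crops show the corners of both black V flanks, the pin, and the hook tip of the open strap. The rack crop shows the barrel's foot edge at about (157,250) and the mouth edge at about (171.5,201). Next I'll compute the poses from these points.

```bash
cat > h.py <<'E'
import numpy as np,cv2
from bench import *
from scipy.optimize import least_squares
C={n:get_calibration(n) for n in("top","side")}
def proj(n,X):
    c=C[n];p=np.asarray(X)@c["R"].T+c["t"];return p[...,:2]/p[...,2:]*[c["fx"],c["fy"]]+[c["cx"],c["cy"]]
def ray(n,uv,z):
    c=C[n];d=c["R"].T@[(uv[0]-c["cx"])/c["fx"],(uv[1]-c["cy"])/c["fy"],1];o=-c["R"].T@c["t"]
    return o+d*(z-o[2])/d[2]
def cradle(q,P):
    x,y,a=q;s,k=.5,np.sqrt(.75);ca,sa=np.cos(a),np.sin(a)
    Rm=np.array([[ca*k,-sa,-ca*s],[sa*k,ca,-sa*s],[s,0,k]]);return np.asarray(P)@Rm.T+[x,y,115]
def strap(th,al,out,x=-47):
    c,s=np.cos(th),np.sin(th)  # rel hinge (y,z) rotated by +th
    return [x,-44+al*c-out*s,-4+al*s+out*c]
E
python3 - <<'E'
from h import *
T=lambda p:(np.array(p)+.5)/6-.5+[300,138]
S=lambda p:(np.array(p)+.5)/7-.5+[288,208]
K=[58,36]
top=T([(320,140),(293,180),(440,220),(410,262),(197,290),(175,328),(312,370),(285,405)])
tp=[[58,29,-5],[36,29,-5],[58,-29,-5],[36,-29,-5],[-36,29,-5],[-58,29,-5],[-36,-29,-5],[-58,-29,-5]]
side=S([(482,50),(422,76),(222,120),(132,157)]);sp=[[58,29,-5],[36,29,-5],[-27,44,0],[-67,44,0]]
for use in("top","both"):
    f=lambda q:np.r_[(proj("top",cradle(q,tp))-top).ravel(),(proj("side",cradle(q,sp))-side).ravel()*(use=="both")]
    r=least_squares(f,[650,-170,-.6]);print(use,r.x,np.round((proj("top",cradle(r.x,tp))-top),1).tolist(),np.round((proj("side",cradle(r.x,sp))-side),1).tolist())
q=r.x
for th in(1.95,2.05,2.15,2.25):
    P=[strap(th,96,-19),strap(th,96,41),strap(th,80,46)]
    print(th,np.round((proj("top",cradle(q,P))+.5-[300,138])*6).tolist(),np.round((proj("side",cradle(q,P))+.5-[288,208])*7).tolist())
R1=lambda p:(np.array(p)+.5)/4-.5+[132,195]
R2=lambda p:(np.array([p[0]-400,p[1]])+.5)/4-.5+[140,165]
print("rack",[ray("top",R1(p),8).round(1).tolist() for p in((27,217),(82,40),(375,123),(322,300))])
# cell: silhouette edges at axis height, ends
for nm,p in dict(footL=(70,211),footR=(130,228),shL=(110,66),shR=(178,80),mL=(133,20),mR=(184,30)).items(): print(nm,ray("top",R1(p),42).round(1))
for nm,p in dict(footT=(460,60),footB=(470,117),mT=(655,38),mB=(659,83)).items(): print(nm,ray("side",R2(p),42).round(1))
E
```

```text
top [ 610.39022249 -210.26887078   -0.66875477] [[1.4, 0.6], [1.1, -0.0], [-1.7, -0.3], [-1.6, -1.3], [1.8, 1.0], [1.0, 0.5], [-0.9, -0.1], [-1.0, -0.2]] [[0.7, 0.8], [0.2, 1.1], [1.7, 0.9], [-0.9, 2.6]]
both [ 610.76139919 -209.14799452   -0.67138877] [[1.0, 0.4], [0.7, -0.1], [-2.0, -0.4], [-2.0, -1.4], [1.4, 0.9], [0.5, 0.3], [-1.3, -0.2], [-1.5, -0.4]] [[0.4, 0.6], [-0.0, 0.9], [1.5, 0.6], [-1.0, 2.2]]
1.95 [[323.0, 496.0], [429.0, 554.0], [430.0, 540.0]] [[83.0, 121.0], [136.0, 291.0], [162.0, 331.0]]
2.05 [[341.0, 507.0], [443.0, 558.0], [441.0, 541.0]] [[89.0, 145.0], [151.0, 326.0], [176.0, 362.0]]
2.15 [[359.0, 517.0], [456.0, 560.0], [450.0, 541.0]] [[97.0, 171.0], [167.0, 362.0], [191.0, 392.0]]
2.25 [[376.0, 526.0], [466.0, 560.0], [458.0, 540.0]] [[107.0, 199.0], [184.0, 397.0], [205.0, 422.0]]
rack [[441.9, 407.2, 8.0], [573.8, 367.5, 8.0], [507.2, 147.2, 8.0], [376.7, 187.9, 8.0]]
footL [444.9 368.1  42. ]
footR [431.8 324.4  42. ]
shL [550.4 339.8  42. ]
shR [539.2 289.8  42. ]
mL [584.2 323.1  42. ]
mR [576.1 285.4  42. ]
footT [460.4 402.7  42. ]
footB [425.2 312.1  42. ]
mT [604.5 344.5  42. ]
mB [565.6 274.9  42. ]
```

{"op": "send_rows", "data": {"commands": [[1,0,0,0,-0.051],[1,-0.927,-0.526,0.3,0],[1,-0.927,-0.526,0.3,0],[1,-0.927,-0.526,0.3,0],[1,-0.927,-0.526,0.3,0],[1,-0.927,-0.526,0.3,0],[1,-0.927,-0.526,0.3,0],[1,-0.927,-0.526,0.3,0],[1,-0.927,-0.526,0.3,0],[1,-0.927,-0.526,0.3,0],[1,-0.927,-0.526,0.3,0],[1,-0.927,-0.526,0.3,0],[1,-0.927,-0.526,0.3,0],[1,0,0,0,0],[1,0,0,0,0]], "grip_force": 30}}

```text
t: 1.98
tcp_pos: [500.6, 328.9, 140.1]
tool_rot: [0.145, 0.989, 0.0, -0.0]
force: [0.1, 0.0, 0.2]
finger_gap: 1.001
finger_force: 0.0
```

{"op": "send_rows", "data": {"commands": [[1,0,-0.03,0.7,0],[1,0,0,0.7,0],[1,0,0,0.7,0],[1,0,0,0.6,0],[1,0,0,0.4,0],[1,0,0,0.2,0],[1,0,0,0,0],[0,0,0,0,0],[-1,0,0,0,0],[-1,0,0,0,0],[-1,0,0,0,0],[-1,0,0,0,0],[-1,0,0,0,0]], "grip_force": 30}}

```text
t: 3.6
tcp_pos: [501.8, 328.5, 42.2]
tool_rot: [0.145, 0.989, 0.001, 0.001]
force: [-0.2, 2.3, 6.1]
finger_gap: 0.553
finger_force: 33.1
```

```bash
python3 - <<'E'
from h import *
s=sense();print(s["tcp_pos"],s["force"],s["finger_gap"],s["finger_force"])
a=snapshot("top")[190:290,120:240,::-1];b=snapshot("side")[140:240,120:240,::-1]
a=cv2.convertScaleAbs(a,alpha=1.6);cv2.imwrite("pics/g1.png",cv2.resize(np.hstack([a,b]),None,fx=3.3,fy=3.3,interpolation=cv2.INTER_CUBIC))
E
```

```text
[501.80647109 328.48068128  42.1674312 ] [-0.20648295  2.31531321  6.08003872] 0.5525414456613978 33.053725361824036
```

View pics/g1.png

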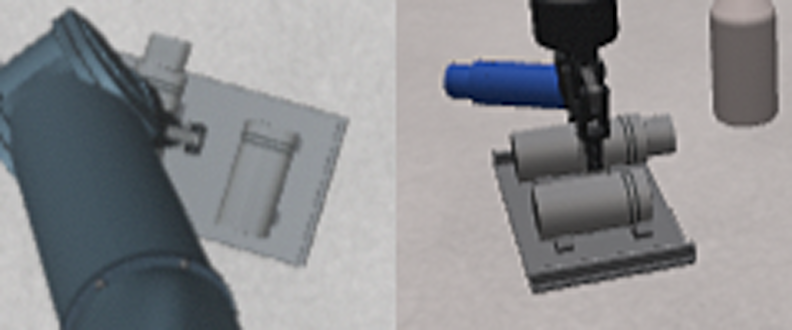

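The grip is good: the gap matches 47 mm and the fingers sit between the ribs. Next I'll lift and turn.

{"op": "send_rows", "data": {"commands": [[-1,0,0,-0.3,0],[-1,0,0,-0.7,0],[-1,0,0,-0.9,0],[-1,0,0,-0.9,0],[-1,0,0,-0.9,0],[-1,0,0,-0.9,0],[-1,0,0,-0.8,0],[-1,0,0,0,0.08],[-1,0,0,0,0.08],[-1,0,0,0,0.081],[-1,0,0,0,0]]}}

```text
t: 5.08
tcp_pos: [500.6, 326.8, 203.8]
tool_rot: [0.328, 0.945, -0.0, -0.0]
force: [0.9, -1.7, -4.0]
finger_gap: 0.552
finger_force: 32.3
```

```bash
python3 - <<'E'
from h import *
s=sense();print(s["tcp_pos"],s["tool_rot"],s["force"],s["wrist_torque"],s["finger_gap"])
b=snapshot("side")[70:220,110:310,::-1]
cv2.imwrite("pics/g2.png",cv2.resize(b,None,fx=3,fy=3,interpolation=cv2.INTER_CUBIC))
E
```

```text
[500.55318928 326.84429838 203.81802881] [ 3.28408099e-01  9.44535830e-01 -4.21723391e-04 -9.64635066e-05] [ 0.87154239 -1.68271459 -4.01866698] [ 0.00229064  0.01390338 -0.01567752] 0.5516574950101588
```

View pics/g2.png

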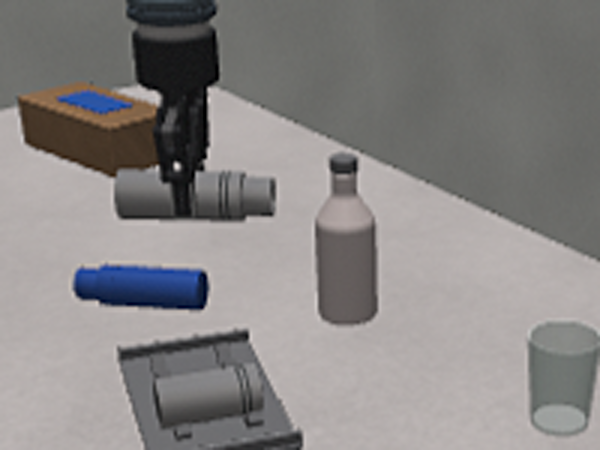

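The cell is held level with its neck toward the far right. Now I'll carry it over the cradle.

{"op": "send_rows", "data": {"commands": [[-1,-0.4,-0.33,0,0],[-1,-0.716,-0.587,0,0],[-1,-0.716,-0.587,0,0],[-1,-0.716,-0.587,0,0],[-1,-0.716,-0.587,0,0],[-1,-0.716,-0.587,0,0],[-1,-0.716,-0.587,0,0],[-1,-0.716,-0.587,0,0],[-1,-0.716,-0.587,0,0],[-1,-0.716,-0.587,0,0],[-1,-0.716,-0.587,0,0],[-1,-0.716,-0.587,0,0],[-1,-0.716,-0.587,0,0],[-1,-0.716,-0.587,0,0],[-1,-0.716,-0.587,0,0],[-1,-0.716,-0.587,0,0],[-1,-0.716,-0.587,0,0],[-1,-0.716,-0.587,0,0],[-1,-0.716,-0.587,0,0],[-1,-0.716,-0.587,0,0]]}}

```text
t: 7.62
tcp_pos: [615.3, -205.8, 203.3]
tool_rot: [0.329, 0.944, -0.0, -0.0]
force: [0.8, -0.5, -4.9]
finger_gap: 0.547
finger_force: 32.3
```

{"op": "send_rows", "data": {"commands": [[-1,-0.316,-0.257,0,0],[-1,0,0,0.4,0],[-1,0,0,0.4,0],[-1,0,0,0,0],[-1,0,0,0,0]]}}

```text
t: 8.25
tcp_pos: [619.1, -214.6, 179.3]
tool_rot: [0.328, 0.945, 0.0, -0.0]
force: [0.8, -0.8, -5.1]
finger_gap: 0.552
finger_force: 32.2
```

```bash
python3 - <<'E'
from h import *
s=sense();print(s["tcp_pos"],s["tool_rot"],s["force"],s["wrist_torque"],s["finger_gap"])
a=snapshot("top")[130:250,290:430,::-1];b=snapshot("side")[150:290,260:420,::-1]
a=cv2.convertScaleAbs(cv2.resize(a,(400,343),interpolation=2),alpha=1.7);b=cv2.resize(b,(392,343),interpolation=2)
cv2.imwrite("pics/g3.png",np.hstack([a,b]))
E
```

```text
[ 619.10294548 -214.62829671  179.25372457] [ 3.28308076e-01  9.44570688e-01  1.22865619e-04 -8.82553263e-05] [ 0.81338708 -0.84507921 -5.12185618] [ 0.02124649  0.00300746 -0.03149715] 0.5515935533736291
```

View pics/g3.png

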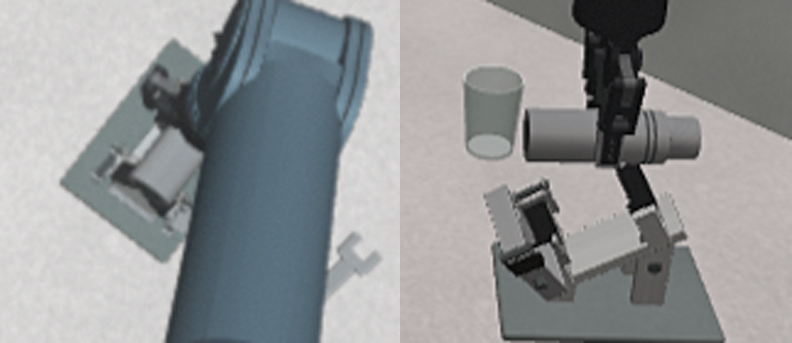

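{"op": "send_rows", "data": {"commands": [[-1,0,-0.04,0.4,0],[-1,0,0,0.4,0],[-1,0,0,0.2,0],[-1,0,0,0.1,0],[-1,0,0,0.1,0],[-1,0,0,0.1,0]], "grip_force": 22}}

```text
t: 9.1
tcp_pos: [618.5, -216.7, 140.8]
tool_rot: [0.329, 0.944, -0.0, 0.0]
force: [-1.6, 0.8, -1.8]
finger_gap: 0.546
finger_force: 32.4
```

{"op": "send_rows", "data": {"commands": [[-1,0,0,0.1,0],[-1,0,0,0.1,0]]}}

```text
t: 9.35
tcp_pos: [618.0, -216.4, 134.2]
tool_rot: [0.329, 0.944, -0.0, -0.0]
force: [-3.0, 0.0, -2.1]
finger_gap: 0.548
finger_force: 32.6
```

{"op": "send_rows", "data": {"commands": [[-1,0,0,0.1,0],[-1,0,0,0.1,0],[-1,0,0,0.1,0],[-1,0,0,0,0]]}}

```text
t: 9.85
tcp_pos: [618.0, -216.4, 124.9]
tool_rot: [0.329, 0.944, -0.0, -0.0]
force: [-2.4, 0.5, -4.0]
finger_gap: 0.548
finger_force: 33.3
```

```bash
python3 - <<'E'
from h import *
s=sense();print(s["tcp_pos"],s["force"],s["wrist_torque"],s["finger_gap"])
b=snapshot("side")[180:290,270:410,::-1]
cv2.imwrite("pics/g4.png",cv2.resize(b,None,fx=4,fy=4,interpolation=2))
E
```

```text
[ 618.03528152 -216.36032318  124.91158442] [-2.4396784   0.49572097 -4.00417252] [-0.02072422  0.45380339 -0.08866818] 0.5483311601446808
```

View pics/g4.png

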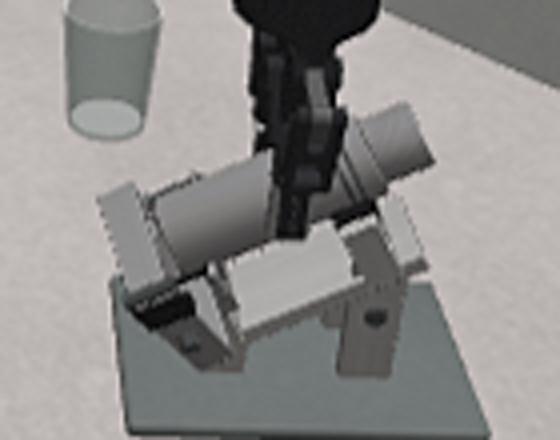

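The cell has pivoted nearly to the slope, with its foot inside the stop. I'll lower the last few mm.

{"op": "send_rows", "data": {"commands": [[-1,0,0,0.07,0],[-1,0,0,0.05,0],[-1,0,0,0,0]]}}

```text
t: 10.28
tcp_pos: [618.4, -216.2, 123.7]
tool_rot: [0.329, 0.944, 0.001, 0.0]
force: [-8.2, 2.8, 12.5]
finger_gap: 0.552
finger_force: 35.8
```

{"op": "send_rows", "data": {"commands": [[-1,0,0,0.04,0],[-1,0,0,0,0]]}}

```text
t: 10.52
tcp_pos: [618.5, -216.3, 123.5]
tool_rot: [0.329, 0.944, 0.001, 0.0]
force: [-10.3, 4.8, 20.4]
finger_gap: 0.548
finger_force: 36.7
```

{"op": "send_rows", "data": {"commands": [[-1,0,0,-0.1,0],[-1,0,0,0,0],[0.2,0,0,0,0],[0.3,0,0,0,0],[0.5,0,0,0,0],[0.5,0,0,0,0],[0.5,0,0,0,0],[0.5,0,0,0,0]]}}

```text
t: 11.52
tcp_pos: [618.3, -216.4, 123.5]
tool_rot: [0.329, 0.944, 0.0, 0.0]
force: [-0.4, -0.0, 0.9]
finger_gap: 0.75
finger_force: 0.0
```

```bash
python3 - <<'E'
from h import *
s=sense();print(s["tcp_pos"],s["force"],s["wrist_torque"],s["finger_gap"])
q=[610.5,-209.7,-.67]
# expected mouth centre and foot pts seated
for n in C: print(n,proj(n,cradle(q,[[88,0,0],[60,0,24],[-60,0,24],[88,0,19]])).round(1).tolist())
b=snapshot("side");np.save("pics/s5.npy",b)
E
```

```text
[ 618.25198218 -216.40939171  123.53724745] [-0.44388844 -0.00938115  0.93150973] [ 0.03997628 -0.00565715  0.0070722 ] 0.7501430366123739
top [[369.2, 159.7], [362.0, 169.6], [335.8, 202.2], [368.6, 161.2]]
side [[371.7, 215.1], [355.4, 212.2], [305.5, 234.5], [368.5, 208.5]]
```

```bash
cat >> h.py <<'E'
q0=[610.5,-209.7,-.67]
def hyv(p):  # world tcp -> h,y,z
    d=np.array(p)-[q0[0],q0[1],0];c,s=np.cos(q0[2]),np.sin(q0[2]);return np.array([d[0]*c+d[1]*s,-d[0]*s+d[1]*c,d[2]])
def tcp(th,al=82,sh=-7):
    _,y,z=strap(th,al,46);ye=min(y,strap(th,97,46)[1])
    return np.array([-47*.866-.5*z+sh,ye-14.5,115-23.5+.866*z+17])
E
python3 - <<'E'
from h import *
print(hyv(sense()["tcp_pos"]).round(1))
p=None
for th in np.r_[2.1:0.25:-.1,.2,.15,.1,.05,0,-.03]:
    w=tcp(th,82,-7 if th<1.5 else -4)-([0,0,12] if th>1.55 else 0)
    print(round(th,2),w.round(1).tolist(),None if p is None else ((w-p)*[-1,1,-1]/30).round(2).tolist());p=w
E
```

```text
[ 10.2  -0.4 123.5]
2.1 [-66.5, -147.2, 134.2] None
2.0 [-70.4, -140.7, 141.0] [0.13, 0.22, -0.23]
1.9 [-74.1, -133.4, 147.4] [0.12, 0.24, -0.21]
1.8 [-77.4, -125.3, 153.1] [0.11, 0.27, -0.19]
1.7 [-80.4, -116.6, 158.3] [0.1, 0.29, -0.17]
1.6 [-83.0, -107.3, 162.9] [0.09, 0.31, -0.15]
1.5 [-88.2, -98.6, 178.7] [0.17, 0.29, -0.53]
1.4 [-90.0, -89.9, 181.8] [0.06, 0.29, -0.1]
1.3 [-91.4, -80.9, 184.1] [0.04, 0.3, -0.08]
1.2 [-92.2, -71.7, 185.7] [0.03, 0.31, -0.05]
1.1 [-92.7, -62.3, 186.4] [0.01, 0.31, -0.02]
1.0 [-92.6, -52.9, 186.3] [-0.0, 0.31, 0.0]
0.9 [-92.1, -43.6, 185.4] [-0.02, 0.31, 0.03]
0.8 [-91.1, -34.4, 183.7] [-0.03, 0.31, 0.06]
0.7 [-89.7, -25.4, 181.3] [-0.05, 0.3, 0.08]
0.6 [-87.8, -16.8, 178.0] [-0.06, 0.29, 0.11]
0.5 [-85.5, -8.6, 174.0] [-0.08, 0.27, 0.13]
0.4 [-82.9, -0.9, 169.4] [-0.09, 0.26, 0.16]
0.3 [-79.8, 6.2, 164.1] [-0.1, 0.24, 0.18]
0.2 [-76.4, 12.7, 158.2] [-0.11, 0.22, 0.2]
0.15 [-74.6, 15.7, 155.0] [-0.06, 0.1, 0.1]
0.1 [-72.7, 18.5, 151.8] [-0.06, 0.09, 0.11]
0.05 [-70.7, 21.1, 148.4] [-0.07, 0.09, 0.11]
0.0 [-68.7, 23.5, 144.9] [-0.07, 0.08, 0.12]
-0.03 [-67.5, 24.8, 142.7] [-0.04, 0.04, 0.07]
```

{"op": "send_rows", "data": {"commands": [[0.5,0,0,-0.3,0],[0.5,0,0,-0.6,0],[0.5,0,0,-0.8,0],[0.5,0,0,-0.8,0],[0.5,0,0,-0.8,0],[0.5,0,0,-0.7,0],[-1,0.32,-0.706,0,0],[-1,0.32,-0.706,0,0],[-1,0.32,-0.706,0,0],[-1,0.32,-0.706,0,0],[-1,0.32,-0.706,0,0],[-1,0.32,-0.706,0,0],[-1,0.32,-0.706,0,0],[-1,0.32,-0.706,0,0],[-1,0,0,0,0],[-1,0,0,0,0]], "grip_force": 30}}

```text
t: 13.58
tcp_pos: [453.4, -301.1, 243.6]
tool_rot: [0.329, 0.944, 0.0, 0.0]
force: [0.1, 0.3, -0.0]
finger_gap: -0.002
finger_force: 0.0
```

```bash
python3 - <<'E'
from h import *
s=sense();print(hyv(s["tcp_pos"]).round(1),s["finger_gap"],s["t"])
a=snapshot("top");b=snapshot("side");np.save("pics/t6.npy",a)
a=cv2.convertScaleAbs(a[130:250,290:430,::-1],alpha=1.6);b=b[190:290,285:401,::-1]
cv2.imwrite("pics/g6.png",np.hstack([cv2.resize(a,(400,343),interpolation=2),cv2.resize(b,(398,343),interpolation=2)]))
E
```

```text
[ -66.4 -169.2  243.6] -0.001659800592127212 13.575
```

View pics/g6.png

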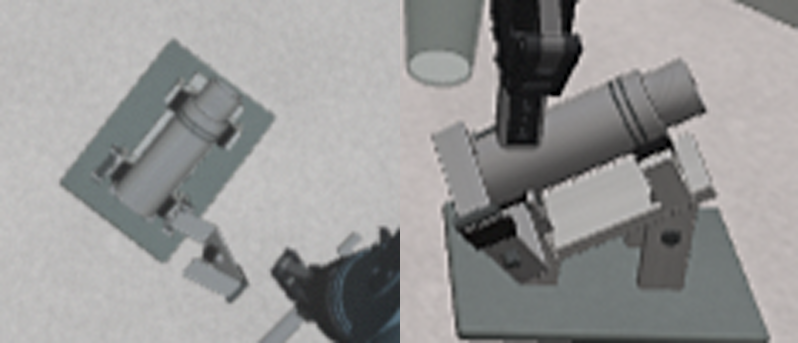

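The cell lies centred in the Vs with its foot at the stop. The mouth is at about (369.5,215) and was expected at (371,215). The shut fingers are outside the strap, so I'll descend and start pushing the strap.

{"op": "send_rows", "data": {"commands": [[-1,0,0,0.75,0],[-1,0,0,0.9,0],[-1,0,0,0.9,0],[-1,0,0,0.7,0],[-1,0,0,0.4,0],[-1,0,0.35,0,0],[-1,0,0.35,0,0],[-1,0.13,0.22,-0.23,0],[-1,0.12,0.24,-0.21,0],[-1,0.11,0.27,-0.19,0]]}}

```text
t: 14.92
tcp_pos: [470.8, -261.6, 154.0]
tool_rot: [0.329, 0.944, -0.001, 0.0]
force: [-3.1, -3.0, 2.2]
finger_gap: 0.005
finger_force: 2.1
```

{"op": "send_rows", "data": {"commands": [[-1,0.1,0.29,-0.17,0],[-1,0.09,0.31,-0.15,0],[-1,0.09,0.15,-0.27,0],[-1,0.08,0.14,-0.26,0],[-1,0.06,0.29,-0.1,0],[-1,0.04,0.3,-0.08,0]]}}

```text
t: 15.68
tcp_pos: [487.8, -217.5, 184.3]
tool_rot: [0.329, 0.944, -0.0, -0.0]
force: [-3.0, -0.7, 4.7]
finger_gap: 0.0
finger_force: 2.4
```

```bash
cat > m.py <<'E'
from h import *
s=sense();print(hyv(s["tcp_pos"]).round(1),s["force"].round(1),s["t"])
b=snapshot("side");np.save("pics/last.npy",b)
E
python3 m.py
```

```text
[-91.3 -82.3 184.3] [-3.  -0.7  4.7] 15.675
```

The finger force shows the strap is moving with me. I'll continue along the arc.

{"op": "send_rows", "data": {"commands": [[-1,0.03,0.31,-0.05,0],[-1,0.01,0.31,-0.02,0],[-1,0,0.31,0,0],[-1,-0.02,0.31,0.03,0],[-1,-0.03,0.31,0.06,0],[-1,-0.05,0.3,0.08,0],[-1,-0.06,0.29,0.11,0]]}}

```text
t: 16.6
tcp_pos: [531.0, -169.0, 177.3]
tool_rot: [0.329, 0.944, 0.0, 0.0]
force: [-0.6, 0.1, 2.6]
finger_gap: -0.0
finger_force: 1.1
```

{"op": "send_rows", "data": {"commands": [[-1,-0.08,0.27,0.13,0],[-1,-0.09,0.26,0.16,0],[-1,-0.1,0.24,0.18,0],[-1,-0.08,0.15,0.14,0]]}}

```text
t: 17.1
tcp_pos: [556.4, -154.2, 158.7]
tool_rot: [0.329, 0.944, 0.0, 0.0]
force: [0.1, 1.3, 2.1]
finger_gap: 0.005
finger_force: 0.9
```

```bash
python3 m.py
```

```text
[-76.9   9.9 158.7] [0.1 1.3 2.1] 17.1
```

{"op": "send_rows", "data": {"commands": [[-1,-0.04,0.05,0.06,0],[-1,-0.06,0.1,0.1,0],[-1,-0.06,0.09,0.11,0],[-1,0,0,0,0]]}}

```text
t: 17.65
tcp_pos: [564.2, -152.1, 150.8]
tool_rot: [0.329, 0.944, -0.0, 0.0]
force: [-0.1, 0.6, -0.5]
finger_gap: -0.003
finger_force: 0.0
```

{"op": "send_rows", "data": {"commands": [[-1,-0.06,0.07,0.11,0],[-1,-0.05,0.04,0.08,0],[-1,0,0,0,0]]}}

```text
t: 18.02
tcp_pos: [569.2, -150.9, 145.5]
tool_rot: [0.329, 0.944, 0.0, 0.0]
force: [-0.7, 2.3, 4.6]
finger_gap: 0.0
finger_force: 2.1
```

```bash
python3 m.py
```

```text
[-68.9  20.4 145.5] [-0.7  2.3  4.6] 18.025
```

{"op": "send_rows", "data": {"commands": [[-1,-0.04,0.03,0.07,0],[-1,-0.03,0.02,0.05,0],[-1,0,0,0,0]]}}

```text
t: 18.45
tcp_pos: [571.1, -150.5, 143.3]
tool_rot: [0.329, 0.944, 0.001, -0.001]
force: [-6.8, 5.2, 18.2]
finger_gap: -0.003
finger_force: 10.3
```

{"op": "send_rows", "data": {"commands": [[-1,-0.03,0,0.06,0],[-1,-0.02,0,0.04,0],[-1,0,0,0,0]]}}

```text
t: 18.82
tcp_pos: [571.5, -150.6, 142.7]
tool_rot: [0.329, 0.944, 0.001, -0.002]
force: [-17.9, 11.6, 42.9]
finger_gap: 0.002
finger_force: 24.0
```

```bash
python3 m.py
```

```text
[-67.2  22.1 142.7] [-17.9  11.6  42.9] 18.825
```

End stop reached, since the force rises with no further motion. I'll retract and check by measurement.

{"op": "send_rows", "data": {"commands": [[-1,0.03,0,-0.06,0],[-1,0.05,0,-0.1,0],[-1,0.1,0,-0.2,0],[-1,0.3,0,-0.6,0],[-1,0.4,0,-0.8,0],[-1,0.4,0,-0.8,0],[-1,0.4,-0.5,-0.8,0],[-1,0.4,-1,-0.8,0],[-1,0,-1,0,0],[-1,0,-1,0,0],[-1,0,-1,0,0],[-1,0,-1,0,0],[-1,0,-1,0,0],[-1,0,0,0,0],[-1,0,0,0,0]]}}

```text
t: 20.75
tcp_pos: [402.8, -266.2, 263.5]
tool_rot: [0.329, 0.944, 0.0, 0.0]
force: [-0.3, -0.2, 0.5]
finger_gap: -0.002
finger_force: 0.0
```

```bash
python3 - <<'E'
from h import *
s=sense();print(hyv(s["tcp_pos"]).round(1),s["force"].round(1),s["t"])
P0=lambda th:[strap(th,a,46,x) for a in(67,93) for x in(-60,-34)]
for n in C:
    im=snapshot(n);np.save(f"pics/{n}9.npy",im)
    m=(im.max(2)<(60 if n=="side" else 40)).astype(np.uint8)
    k,l,st,ce=cv2.connectedComponentsWithStats(m)
    for i in range(1,k):
        if st[i,4]>12 and 295<ce[i][0]<400 and 140<ce[i][1]<250: print(n,st[i].tolist(),ce[i].round(1))
    for th in(0,.05,.1,.2): print(n,th,proj(n,cradle(q0,P0(th))).mean(0).round(1),proj(n,cradle(q0,strap(th,96,-19))).round(1))
    u=proj(n,cradle(q0,strap(0,80,46))).round().astype(int)
    print(np.array2string(im[u[1]-9:u[1]+10,u[0]-11:u[0]+12].mean(2).astype(int),max_line_width=200))
E
```

```text
[-127.7 -173.3  263.5] [-0.3 -0.2  0.5] 20.75
top [350, 162, 6, 7, 21] [352.2 164.8]
top [366, 174, 6, 7, 18] [368.6 177.2]
top [322, 187, 14, 12, 80] [328.4 192.5]
top 0 [327.1 192.9] [326.3 183.3]
top 0.05 [327.6 193.8] [325.8 183.6]
top 0.1 [328.1 194.8] [325.4 183.9]
top 0.2 [329.4 196.8] [324.7 184.7]
[[116  98  77  74  73  73  73  73  68  60  72  77  58  59  70  87  77  78  74  76  89  97  96]
 [112  84  72  73  73  73  73  69  59  54  67  66  51  53  69 100  93  80  80  89  97  89  74]
 [ 89  75  72  72  73  74  71  61  51  51  57  56  51  55  78  99  78  58  63  79  88  76  60]
 [ 73  72  72  73  73  70  58  52  50  47  44  47  51  62  80  77  49  34  37  50  59  62  66]
 [ 72  71  71  73  72  61  50  51  51  46  45  41  53  71  77  49  32  29  30  37  53  64  73]
 [ 72  72  73  73  70  56  51  50  46  40  39  35  43  57  54  35  30  31  36  50  64  72  78]
 [ 72  72  72  68  58  52  51  48  42  36  33  35  34  38  35  32  29  33  45  61  71  78  82]
 [ 73  73  70  60  52  51  50  44  37  33  35  34  33  35  33  33  33  42  59  70  77  81  84]
 [ 73  73  70  60  52  49  42  3
[... 2350 characters left out ...]
3 151  77  57 106 185 184 182 182]
 [179 178 180 182 195 105  27  65  61 130 107 141 148 145 145 161  77  65  66 170 188 183 183]
 [181 181 180 180 187  99  40 128 118 113  90  96 117 144 146 161  79  66  64 111 156 186 168]
 [182 182 182 179 183 162 122 156 112  72  71  62  67 146 146 154  84  69  69  63 146 195 166]
 [182 182 180 180 183 187 176 160  97  59  63  50  41 116 145 151 107  70  71  67 106 149 114]
 [184 179 177 179 182 183 190 150 132  47  37  36  35 108 146 148 136  75  63  69  63  80  40]
 [182 180 176 177 178 179 184 143 146  71  21  68  71 134 145 147 152  84  65  64  80  78 112]
 [180 181 180 180 179 178 184 149 140 126 120 131 130 143 144 145 160  74  80 112 127 127 141]]
```

The pad centroid fits an angle of about 0 in both views. To confirm, I'll probe lightly for the strap's rest height: contact near z=145 means latched, and 149 or more means not.

{"op": "send_rows", "data": {"commands": [[-1,0,0.9,0,0],[-1,0,0.9,0,0],[-1,0,0.9,0,0],[-1,-0.3,0.9,0,0],[-1,-0.4,0.9,0,0],[-1,-0.4,0.9,0.3,0],[-1,-0.4,0.8,0.6,0],[-1,-0.4,0.3,0.8,0],[-1,0,0,0.8,0],[-1,0,0,0.7,0],[-1,0,0,0.2,0],[-1,0,0,0,0],[-1,0,0,0,0]]}}

```text
t: 22.48
tcp_pos: [568.9, -149.1, 162.6]
tool_rot: [0.329, 0.944, 0.0, 0.001]
force: [-1.0, 0.4, -0.1]
finger_gap: -0.0
finger_force: 0.0
```

```bash
python3 m.py
```

```text
[-70.2  21.7 162.6] [-1.   0.4 -0.1] 22.475
```

{"op": "send_rows", "data": {"commands": [[-1,0,0,0.3,0],[-1,0,0,0.16,0],[-1,0,0,0.06,0],[-1,0,0,0,0],[-1,0,0,0,0]]}}

```text
t: 23.15
tcp_pos: [568.3, -149.1, 146.1]
tool_rot: [0.329, 0.944, 0.0, 0.0]
force: [0.4, -0.4, 1.1]
finger_gap: -0.001
finger_force: 0.0
```

{"op": "send_rows", "data": {"commands": [[-1,0,0,0.05,0],[-1,0,0,0,0],[-1,0,0,0,0]]}}

```text
t: 23.52
tcp_pos: [568.5, -149.2, 144.8]
tool_rot: [0.329, 0.944, 0.0, 0.0]
force: [-1.0, 0.4, 3.4]
finger_gap: -0.002
finger_force: 1.3
```

{"op": "send_rows", "data": {"commands": [[-1,0,0,0.05,0],[-1,0,0,0,0],[-1,0,0,0,0]]}}

```text
t: 23.9
tcp_pos: [569.2, -149.0, 143.8]
tool_rot: [0.329, 0.944, 0.0, 0.001]
force: [-0.8, 0.4, 6.9]
finger_gap: 0.002
finger_force: 2.9
```

{"op": "send_rows", "data": {"commands": [[-1,0,0,0.05,0],[-1,0,0,0,0],[-1,0,0,0,0]]}}

```text
t: 24.28
tcp_pos: [570.0, -148.8, 142.8]
tool_rot: [0.329, 0.944, 0.001, 0.002]
force: [0.7, 2.5, 7.9]
finger_gap: -0.002
finger_force: 3.6
```

Contact came at about 145 mm, which matches the latched rest height. I'll retract clear.

{"op": "send_rows", "data": {"commands": [[-1,0.03,0,-0.1,0],[-1,0.05,0,-0.2,0],[-1,0.3,0,-0.6,0],[-1,0.4,0,-0.8,0],[-1,0.4,0,-0.8,0],[-1,0.4,-0.5,-0.8,0],[-1,0.2,-1,-0.6,0],[-1,0,-1,0,0],[-1,0,-1,0,0],[-1,0,-1,0,0],[-1,0,0,0,0],[-1,0,0,0,0]]}}

```text
t: 25.78
tcp_pos: [442.8, -221.0, 258.5]
tool_rot: [0.329, 0.944, 0.0, -0.0]
force: [-0.8, 0.2, -1.2]
finger_gap: -0.0
finger_force: 0.0
```

```bash
python3 - <<'E'
from h import *
s=sense();print(hyv(s["tcp_pos"]).round(1),s["force"].round(1),s["t"])
for n in C:
    im=snapshot(n).astype(int);o=np.load(f"pics/{n}9.npy").astype(int)
    u=proj(n,cradle(q0,strap(0,80,46))).round().astype(int)
    print(n,np.abs(im-o)[u[1]-9:u[1]+10,u[0]-11:u[0]+12].mean().round(2))
print(hand_in())
E
```

```text
[-124.4 -113.   258.5] [-0.8  0.2 -1.2] 25.775
top 1.53
side 1.99
the job is handed in; nothing more can be done
None
```

The cell is seated in the Vs with its neck uphill and its foot at the stop, and the job was handed in at about 26 s of the 53 s; the strap reads as latched from its rest height and pad position, though I never viewed the hook under the pin and no verdict came back.

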